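# Unhitch the cart coupler and hold it raised

### The arm

A 7-joint arm with a two-finger parallel gripper is mounted at the origin on the work surface. World frame = base frame: x ahead of the robot, y to its left, z up, the work surface at z = 0. Lengths are in m, angles in rad, forces in N, time in s.
With the tool pointing down it reaches from about 0.4 to 0.9 m from the base axis. Payload 5.6 kg.
Tool frame: the origin (TCP) lies between the finger pads; the fingertips stand 11 mm ahead of it and the grasp point (between the pads) lies 8 mm behind it (bot.tips_ahead is the z of the fingertips in the tool frame, in m); z points along the fingers, y is the line along which they close (so a half turn about z gives the same grasp; the last joint's range is limited). The gripper opens to 92 mm and grips with 3 to 60 N. Pads are 20 mm wide; open, the fingers measure 128 mm over their backs; the gripper's body (75 mm by 189 mm) begins 69 mm behind the grasp point.
Start: joints at [1.061, 0.468, -0.012, 1.603, 0.006, 1.071, -0.056], TCP at [0.292, -0.58, 0.226] pointing down, gripper open.
Joint ranges: [-2.53, 2.53], [-0.31, 2.02], [-1.57, 1.55], [0.28, 2.44], [-1.29, 4.43], [0.15, 1.84], [-2.92, 2.92]. Speed limits (rad/s): [2.57, 2.57, 3.14, 3.14, 3.14, 3.14, 3.14].

### API

Orientations are given as a 3x3 rotation matrix whose columns are the frame's x, y, z axes.
In Python, from station import bot gives the robot as it stands. The module is installed in compiled form; this text tells all that it offers.
- The arm moves only by the tool servo_tool, never from a script. Its arguments are lists of equal length, an entry for each row: "jaw": the gripper command: -1 is fully open, 1 is shut, values between are in proportion; "translation": the shift along the tool's x, y, z in cm, a list of three; "turn": the turn about the tool's z in degrees. A call has 1 to 5 rows; each row is the pose to reach, as a shift and turn from the pose commanded when the call began, along the tool's axes at that moment; what a row does not reach only later rows make up. A row lasts 1/12 s, in which the tool goes at most 41.7 mm and 7.16 degrees, less where a joint would pass 70% of its speed; a pose out of reach is approached as far as the arm can. A call with a gripper value outside its range is refused whole. The fingers move at their own pace and stop on an object; the grip force is fixed at half the most. Time passes only in rows, so rows that repeat a pose let the fingers close. It gives the time, the measured TCP pose, the force, the opening and the grip force at its end, in the units of the state.
- bot.sense(): the state, without advancing time (a new reading comes with each control period).
- bot.read_camera(name): name is "scene" or "top" or "wrist"; returns a dict with "pixels" (420x560x3 uint8, red, green, blue), "depth" (420x560 float32, m along the optical axis (not along the pixel's ray), 0 where there is no reading), "fovy" (degrees; the focal length in pixels is half the picture's height over the tangent of half this angle, whatever the lens; pixels are square), "cx", "cy" (the principal point, pixels), "eye" and "rotation" of the camera in the world; the wrist camera has in their place "hand_eye" (4x4, takes a point from camera to tool coordinates, whose origin is the TCP and whose axes are the flange's). Camera axes: x right, y down, z forward; pixel columns grow to the right and rows downward; lengths in m; the calibration is good to about 2 mm. A picture is of the moment at which its call begins: read the wrist's pose just before it.
- bot.sign_off(): hands the job in; it is judged then, once.
The state is a dict: "time": time; "qpos": joint angles; "qvel": joint speeds; "tau": joint torques, N m; "ee_pos": TCP position; "tool_rot": TCP orientation; "ft_force": force on the tool from outside, world axes, zero at the start; "wrist_torque": the same for the moment, N m; "finger_gap": finger opening in m; "gripper_force": force on a finger pad.
Only numpy, scipy, OpenCV 4.12 (cv2) and the standard library are available. Lean on these libraries where they do the work, as an engineer would, in place of code of your own. Each camera call takes 0.05 s, during which the arm holds its last target. There are 200 camera calls.

### The job

Unhitch the yellow tongue from the ball mount: first draw the orange tapered lock plug straight up out of the tongue and set it upright and fully home in the hole of the blue keeper block, and let go of it. Then grip the red latch handle, pull it sideways against its spring until the jaw clears the ball, lift the tongue off the ball by that handle until the coupler is about 80 mm up, and finish still gripping the handle and holding the tongue raised and still. Leave the loose tools and parts lying around undisturbed.

Things in the scene. Friction and masses are not known exactly. Their poses are not given: they have to be found in the camera images.
- hitch: ball mount fixed to the bench (place and yaw differ per run): dark steel base plate 340 x 110 x 12 mm, reaching x = -55 to 285 mm, with an upright steel ball, diameter 50 mm, centre 90 mm above the bench. Origin on the bench under the ball; x along the tongue from ball to rear pivot, y the direction in which the latch is pulled, z up.
- pivot (a point): centre of the tongue's rear hinge, between two blue cheeks, 250 mm from the ball axis along the hitch's x and 90 mm above the bench; the hinge axis is the hitch's y
- tongue (a joint): angle (rad) of the yellow tongue (40 mm square tube, coupler head 95 x 70 mm over the ball, top 125 mm above the bench) about the pivot: 0 = level, seated on the ball; grows as the coupler rises (0.32 = about 80 mm up), stop at 0.9. Falls back if let go; lifting at the handle takes about 5 N. Cannot rise while the latch is shut.
- latch: spring latch on the coupler with an upright red handle, a block 30 mm (hitch's x) by 16 mm (its y) by 52 mm tall. Origin in the handle's middle lines, 22 mm below its top, 28 mm above the steel slide plate at its foot; shut, it is over the ball, 163 mm above the bench. Axes as the hitch's, pitching with the tongue. Gripped across its 16 mm, it can pivot in the grip as the tongue rises.
- latch_jaw (a point): inner end of the latch's steel jaw, under the ball; it moves with the handle. The latch slides along the hitch's +y only: 0 mm = shut (jaw 10 mm from the ball axis), 24 mm = stop; from 14 mm on the jaw clears the ball. The spring pushes back with 3.6 N at 0 and 9 N at 18 mm and shuts it when released. The plug standing in the tongue blocks it after 3 mm.
- plug: loose orange lock plug, 77 mm tall, 110 g: tapered shank 40 mm long, diameter 11 mm at the tip to 16 mm, then a round head of diameter 22 mm, 37 mm tall. Origin at the centre of the tip's underside, z up to the head. Starts upright in a 26 mm deep bore in the tongue, 80 mm from the ball axis along the hitch's x, tip 98 mm and underside of the head 138 mm above the bench.
- keeper: blue steel keeper block 64 x 64 x 56 mm, fixed to the bench (its place and yaw differ from run to run); origin at the centre of its underside
- keeper_hole0 (a point): centre of the mouth of the round upright hole in the keeper block's top, 56 mm above the bench; diameter 18.5 mm, 45 mm deep. Fully home the plug's head rests on the block's top, its tip 40 mm below the mouth.
- hammer: loose hammer with a wooden handle lying on the bench, about 260 mm long, 26 mm high; bystander, origin at its underside
- wrench: loose steel open-ended wrench lying flat beside the hitch, about 180 mm long; bystander, origin at its underside
- flange: loose dark steel ring, outer diameter 72 mm, 12 mm thick, lying flat beside the blue keeper block; bystander, origin at its underside
- tin: loose closed tin with a green label, diameter 68 mm, 85 mm tall; bystander, origin at its underside
- stone: loose brown grinding stone, ring of outer diameter 100 mm, 22 mm thick, lying flat; bystander, origin at its underside
- brush: loose hand brush lying on the bench, about 200 mm long; bystander, origin at its underside
- offcut: loose rusty steel offcut, 90 x 40 x 30 mm; bystander, origin at its underside
There are look-alikes about, which are no part of the job. There is more than one size of the keeper; the job needs the smaller. There is more than one size of the plug; the job needs the smaller.

How it is judged:
On the way, in this order (a step that is already met when the one before it is completed fails the run):
1. the lock plug stands fully home in the keeper block and is let go, with the tongue still on the ball (horizontal distance between plug and keeper_hole0 below 0.004 m and z of plug in the frame of keeper_hole0 below -0.036 m and angle between plug's own z axis and vertical below 0.12 rad and contact force between the fingers and plug below 0.1 N and value of joint tongue below 0.05 rad), for 0.2 s.
2. the latch is pulled sideways clear of the ball, by the fingers (y of latch in the frame of hitch above 0.013 m and contact force between the fingers and latch above 1 N), for 0.1 s.
At the end, for the whole second after the job is handed in: The tongue is held still, its coupler 57 to 110 mm up (0.23 to 0.46 rad), the fingers pressing the latch handle (over 1 N); the plug, let go, stands in the keeper hole: within 4 mm of its centre, tip at least 36 mm deep, tilt under 0.12 rad. The latch may have slid back (horizontal distance between plug and keeper_hole0 below 0.004 m and z of plug in the frame of keeper_hole0 below -0.036 m and angle between plug's own z axis and vertical below 0.12 rad and contact force between the fingers and plug below 0.1 N and value of joint tongue between 0.23 and 0.46 rad and velocity of joint tongue between -0.05 and 0.05 rad/s and contact force between the fingers and latch above 1 N); the arm keeps its last pose, push and grip.
It fails at once if a loose bystander (hammer, wrench, flange, tin, stone, brush, offcut) is moved by more than 20 mm (distance of any of hammer, wrench, flange, tin, stone, brush, offcut from where it was at the start of the episode above 0.02 m).
It also fails if it takes over 54 s, if anything falls off the work surface, if the arm or the gripper's body presses on something with over 40 N, if the wrist force passes 120 N, or if a joint passes its speed limit or range.

## Working session

There is one attempt and no reset: what is moved stays moved. The work goes in short steps, Python scripts to look and compute and a tool call to move; the robot and the scene stay as the last step left them, time stands still between calls to the robot, and variables do not carry over. Pictures are saved under pics/ and viewed, at most 10 in all, crops included, and the job is handed in when it is done.

Besides the shell and the picture viewer there is one more tool, called after "Call:" in YAML: its name, and indented under it one key for each argument. servo_tool: Moves the arm, as the interface text tells. Its arguments: {"type":"object","properties":{"jaw":{"type":"array","items":{"type":"number"}},"translation":{"type":"array","items":{"type":"array","items":{"type":"number"}}},"turn":{"type":"array","items":{"type":"number"}}},"required":["jaw","translation","turn"]}

```bash
mkdir -p pics
cat > h.py <<'E'
import numpy as np, cv2
from station import bot
def cam(name):
    s=bot.sense(); c=bot.read_camera(name)
    h,w=c["depth"].shape; f=h/2/np.tan(np.radians(c["fovy"])/2)
    v,u=np.mgrid[0:h,0:w]; d=c["depth"]
    P=np.stack([(u-c["cx"])*d/f,(v-c["cy"])*d/f,d],-1)
    if "eye" in c: P=P@np.array(c["rotation"]).T+np.array(c["eye"])
    else:
        H=np.array(c["hand_eye"]); P=P@H[:3,:3].T+H[:3,3]
        P=P@np.array(s["tool_rot"]).T+np.array(s["ee_pos"])
    P[d==0]=np.nan
    return c["pixels"],P
def save(n,px): cv2.imwrite("pics/"+n,px[:,:,::-1])
E
python3 - <<'E'
from h import *
for n in("scene","top"):
    px,P=cam(n); save(n+"0.png",px); np.save(n+".npy",P)
s=bot.sense(); print(s["tool_rot"],s["ee_pos"],s["finger_gap"],bot.tips_ahead,s["time"])
E
```

```text
[[ 8.93033203e-01  4.49990032e-01 -8.17671526e-04]
 [ 4.49990759e-01 -8.93032189e-01  1.35171396e-03]
 [-1.21949183e-04 -1.57507008e-03 -9.99998752e-01]] [ 0.29225026 -0.58005258  0.22473567] 0.09163666951233718 0.011 0.1
```

View pics/top0.png

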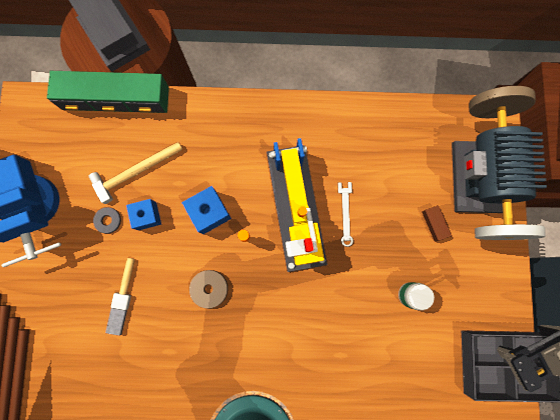

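View pics/scene0.png

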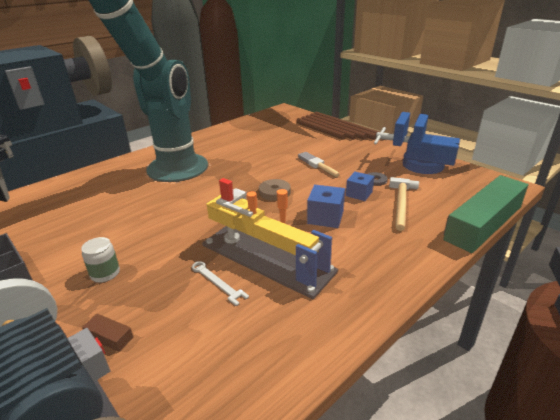

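The top view shows the hitch, with its red handle at about (308,244), the tongue plug at (302,211) and the pivot at about (288,150). The small keeper is at (143,214), the large one at (206,208), and the large decoy plug stands at (242,236). Next I measure these positions.

Run:
```python
from h import *
px=cv2.imread("pics/top0.png"); hsv=cv2.cvtColor(px,cv2.COLOR_BGR2HSV); P=np.load("top.npy"); hh,s,v=[hsv[...,i].astype(int) for i in range(3)]
Z=P[...,2]
def box(u0,u1,v0,v1):
    m=np.zeros(Z.shape,bool); m[v0:v1,u0:u1]=1; return m
def rep(n,m,z0,z1):
    m=m&(Z>z0)&(Z<z1); p=P[m]; print(n,m.sum(),p.mean(0).round(4),p.min(0).round(3),p.max(0).round(3)); return p
p=rep("keeper",box(122,165,192,236)&(hh>95)&(hh<130)&(s>120),.045,.07)
r=cv2.minAreaRect(p[:,:2].astype(np.float32)*1000); print(r)
rep("plugtop",box(290,315,200,222),.16,.19)
rep("bigplug",box(230,256,225,246),.06,.3)
rep("handle",box(290,320,230,258),.175,.2)
p=rep("tongue",box(260,330,140,275)&(hh>22)&(hh<35)&(s>150),.118,.13)
print(cv2.fitLine(p[p[:,0]>p[:,0].min()+.11][:,:2].astype(np.float32),cv2.DIST_L2,0,.01,.01).ravel())
p=rep("plate",box(250,340,130,285)&(s<110)&(v<110),.005,.03); print(cv2.minAreaRect(p[:,:2].astype(np.float32)*1000))
m=box(260,330,135,170)&(hh>95)&(hh<130)&(s>120)
rep("cheeks",m,.06,.2)
```

```text
keeper 582 [0.5664 0.3047 0.0555] [0.528 0.268 0.045] [0.606 0.343 0.062]
((566.6599731445312, 306.15826416015625), (63.9295768737793, 64.11983489990234), 16.948814392089844)
plugtop 77 [ 0.5666 -0.1075  0.174 ] [ 0.556 -0.118  0.161] [ 0.577 -0.097  0.179]
bigplug 113 [0.5123 0.0336 0.0963] [0.5   0.021 0.061] [0.526 0.048 0.103]
handle 97 [ 0.4882 -0.123   0.1847] [ 0.473 -0.132  0.176] [ 0.502 -0.114  0.188]
tongue 636 [ 0.5077 -0.1147  0.1248] [ 0.444 -0.165  0.119] [ 0.588 -0.081  0.13 ]
[ 0.81328875 -0.5818603   0.5692145  -0.09775993]
plate 1697 [ 0.6051 -0.0914  0.0123] [ 0.426 -0.186  0.006] [ 0.771 -0.019  0.023]
((601.6029663085938, -102.13015747070312), (339.3203430175781, 108.21273040771484), 11.190263748168945)
cheeks 190 [ 0.7273 -0.076   0.1051] [ 0.703 -0.114  0.062] [ 0.763 -0.039  0.117]
```

```bash
cat >> h.py <<'E'
def go(x,y,z,yaw=None):
    s=bot.sense(); R=np.array(s["tool_rot"]); d=R.T@(np.array([x,y,z])-s["ee_pos"])*100
    cy=np.degrees(np.arctan2(R[1,0],R[0,0]))
    print("shift",d.round(2),"turn",None if yaw is None else round(cy-yaw,1),"t",s["time"],"F",np.round(s["ft_force"],1),"tilt",R[:2,2].round(4))
E
python3 - <<'E'
from h import *
P=np.load("top.npy"); 
print("bigkeeper",np.nanmax(P[185:232,180:230,2]), P[208,195],P[208,185:230:6,1].round(3))
go(.567,-.108,.26,11.2)
E
```

```text
bigkeeper 0.08244824370666393 [0.58124696 0.16060374 0.07542447] [0.185 0.171 0.155 0.148 0.135 0.109 0.094 0.088]
shift [ 45.78 -29.8   -3.49] turn 15.5 t 0.1 F [ 0.4  0.3 -0.3] tilt [-0.0008  0.0014]
```

Call:
servo_tool:
  jaw: [-1,-1,-1,-1,-1]
  translation:
    - [4,-2.5,-1.5]
    - [7.5,-5,-3]
    - [11,-7.5,-3]
    - [14.5,-10,-3]
    - [18,-12,-3]
  turn: [3,6,9,12,15]

```text
time: 0.52
ee_pos: [0.3927, -0.401, 0.2557]
tool_rot: [[0.98, 0.2, -0.0], [0.2, -0.98, -0.0], [-0.0, 0.0, -1.0]]
ft_force: [-0.0, -0.2, -1.5]
finger_gap: 0.0918
gripper_force: 0.0
```

Call:
servo_tool:
  jaw: [-1,-1,-1,-1,-1]
  translation:
    - [2.8,-3,0]
    - [5.6,-6,0]
    - [8.4,-9,0]
    - [11.2,-12,0]
    - [14,-15,0]
  turn: [0.5,0.5,0.5,0.5,0.5]

```text
time: 0.93
ee_pos: [0.4996, -0.2256, 0.2554]
tool_rot: [[0.981, 0.195, -0.0], [0.195, -0.981, -0.0], [-0.0, -0.0, -1.0]]
ft_force: [-0.1, 0.2, -1.1]
finger_gap: 0.0918
gripper_force: 0.0
```

Call:
servo_tool:
  jaw: [-1,-1,-1,-1,-1]
  translation:
    - [2.4,-3,0]
    - [4.8,-6,0]
    - [7,-9,0]
    - [8.6,-10,0]
    - [8.6,-10,0]
  turn: [0,0,0,0,0]

```text
time: 1.35
ee_pos: [0.5661, -0.1072, 0.2552]
tool_rot: [[0.979, 0.203, 0.001], [0.203, -0.979, 0.002], [0.001, -0.002, -1.0]]
ft_force: [-0.5, 0.1, 0.3]
finger_gap: 0.0918
gripper_force: 0.0
```

Run:
```python
from h import *
px,P=cam("wrist"); save("w1.png",px); np.save("w1.npy",P)
Z=P[...,2]; m=(Z>.168)&(Z<.181); print(m.sum())
hsv=cv2.cvtColor(px,cv2.COLOR_RGB2HSV).astype(int)
m&=(hsv[...,0]>5)&(hsv[...,0]<22)&(hsv[...,1]>120)
if m.sum(): print(P[m].mean(0),P[m].min(0),P[m].max(0))
go(.567,-.108,.152,11.2)
```

```text
734
[ 0.56739844 -0.10986642  0.17318375] [ 0.48627963 -0.13354553  0.16807776] [ 0.57742549 -0.09999479  0.18076318]
shift [ 0.27 -0.17 10.3 ] turn 0.3 t 1.4 F [ 0.1 -0.9  0.7] tilt [-0.0006  0.0008]
```

View pics/w1.png

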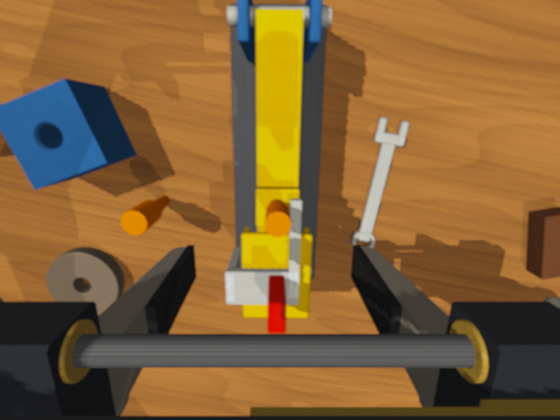

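The wrist view shows the plug head at (278,217), the handle at (277,305), and a slim latch bar next to the plug at (297,230). I need that bar's height before descending.

Run:
```python
from h import *
P=np.load("w1.npy"); print(P[235:260:6,297].round(3), P[207:226:6,278].round(3),P[217,266:292:3].round(3),P[290,240].round(3))
go(.567,-.109,.152,11.2)
```

```text
[[ 0.546 -0.134  0.133]
 [ 0.541 -0.135  0.133]
 [ 0.535 -0.136  0.134]
 [ 0.528 -0.138  0.132]
 [   nan    nan    nan]] [[ 0.577 -0.109  0.162]
 [ 0.576 -0.109  0.174]
 [ 0.571 -0.11   0.173]
 [ 0.566 -0.111  0.173]] [[ 0.57  -0.1    0.173]
 [ 0.571 -0.103  0.173]
 [ 0.572 -0.105  0.175]
 [ 0.572 -0.107  0.174]
 [ 0.572 -0.109  0.174]
 [ 0.573 -0.112  0.173]
 [ 0.573 -0.114  0.174]
 [ 0.574 -0.117  0.173]
 [ 0.562 -0.124  0.132]] [ 0.479 -0.091  0.134]
shift [ 0.25 -0.07 10.3 ] turn 0.3 t 1.4 F [ 0.1 -0.9  0.7] tilt [-0.0006  0.0008]
```

Call:
servo_tool:
  jaw: [-0.3,-0.3,-0.3,-0.3,-0.3]
  translation:
    - [0.2,0,3]
    - [0.2,0,5]
    - [0.2,0,6]
    - [0.2,0,7]
    - [0.2,0,7]
  turn: [0.3,0.3,0.3,0.3,0.3]

```text
time: 1.82
ee_pos: [0.5646, -0.1133, 0.1838]
tool_rot: [[0.982, 0.188, -0.003], [0.188, -0.982, 0.0], [-0.003, -0.001, -1.0]]
ft_force: [-0.4, -0.9, 0.4]
finger_gap: 0.0611
gripper_force: 0.0
```

Call:
servo_tool:
  jaw: [-0.3,-0.3]
  translation:
    - [0,0,0]
    - [0,0,0]
  turn: [0,0]

```text
time: 1.98
ee_pos: [0.5666, -0.1128, 0.1866]
tool_rot: [[0.982, 0.189, 0.002], [0.189, -0.982, -0.0], [0.002, 0.001, -1.0]]
ft_force: [-0.7, -0.7, 0.0]
finger_gap: 0.0598
gripper_force: 0.0
```

Run:
```python
from h import *
go(.5675,-.109,.152,11.2)
```

```text
shift [ 0.16 -0.36  3.46] turn -0.3 t 1.9833 F [-0.7 -0.7  0. ] tilt [ 0.0017 -0.0005]
```

Call:
servo_tool:
  jaw: [-0.3,-0.3,-0.3,-0.3,-0.3]
  translation:
    - [0.1,-0.4,1]
    - [0.1,-0.4,2]
    - [0.1,-0.4,3]
    - [0.1,-0.4,3.4]
    - [0.1,-0.4,3.4]
  turn: [0,0,0,0,0]

```text
time: 2.4
ee_pos: [0.5651, -0.108, 0.1497]
tool_rot: [[0.982, 0.19, -0.003], [0.19, -0.982, 0.0], [-0.003, -0.001, -1.0]]
ft_force: [-0.3, 0.1, -0.4]
finger_gap: 0.0596
gripper_force: 0.0
```

Call:
servo_tool:
  jaw: [-0.3,-0.3,-0.3]
  translation:
    - [0,0,0]
    - [0,0,0]
    - [0,0,0]
  turn: [0,0,0]

```text
time: 2.65
ee_pos: [0.5666, -0.1083, 0.1519]
tool_rot: [[0.982, 0.19, 0.001], [0.19, -0.982, -0.0], [0.001, 0.0, -1.0]]
ft_force: [0.1, 0.2, 0.5]
finger_gap: 0.0597
gripper_force: 0.0
```

Run:
```python
from h import *
go(.5675,-.109,.152,11.2)
```

```text
shift [ 0.08  0.09 -0.01] turn -0.3 t 2.65 F [0.1 0.2 0.5] tilt [ 0.0008 -0.0002]
```

Call:
servo_tool:
  jaw: [1,1,1,1,1]
  translation:
    - [0.1,0,0]
    - [0.1,0,0]
    - [0.1,0,0]
    - [0.1,0,0]
    - [0.1,0,0]
  turn: [0,0,0,0,0]

```text
time: 3.07
ee_pos: [0.5672, -0.108, 0.1516]
tool_rot: [[0.982, 0.19, 0.0], [0.19, -0.982, -0.0], [-0.0, 0.0, -1.0]]
ft_force: [-0.1, 0.8, -0.2]
finger_gap: 0.0286
gripper_force: 0.0
```

Call:
servo_tool:
  jaw: [1,1,1,1]
  translation:
    - [0,0,0]
    - [0,0,0]
    - [0,0,-0.3]
    - [0,0,-0.8]
  turn: [0,0,0,0]

```text
time: 3.4
ee_pos: [0.5666, -0.108, 0.1591]
tool_rot: [[0.982, 0.19, -0.002], [0.19, -0.982, 0.0], [-0.002, -0.001, -1.0]]
ft_force: [-0.9, -0.4, -0.9]
finger_gap: 0.0199
gripper_force: 29.9
```

Call:
servo_tool:
  jaw: [1,1,1,1,1]
  translation:
    - [0,0,-1]
    - [0,0,-2.5]
    - [0,0,-4.5]
    - [0,0,-7]
    - [0,0,-8]
  turn: [0,0,0,0,0]

```text
time: 3.82
ee_pos: [0.5688, -0.1079, 0.2435]
tool_rot: [[0.982, 0.19, 0.005], [0.19, -0.982, -0.001], [0.005, 0.002, -1.0]]
ft_force: [0.0, 0.1, -0.6]
finger_gap: 0.0202
gripper_force: 29.9
```

Call:
servo_tool:
  jaw: [1,1]
  translation:
    - [0,0,0]
    - [0,0,0]
  turn: [0,0]

```text
time: 3.98
ee_pos: [0.5672, -0.1079, 0.2398]
tool_rot: [[0.982, 0.19, 0.001], [0.19, -0.982, -0.0], [0.001, 0.0, -1.0]]
ft_force: [0.3, 0.7, -1.0]
finger_gap: 0.0206
gripper_force: 29.9
```

Run:
```python
from h import *
px,P=cam("wrist"); save("w2.png",px); np.save("w2.npy",P)
go(.5666,.3055,.25,11.2)
```

```text
shift [  7.85 -40.59  -1.12] turn -0.3 t 4.0333 F [-0.2 -0.1 -1.2] tilt [-0.0013  0.0001]
```

View pics/w2.png

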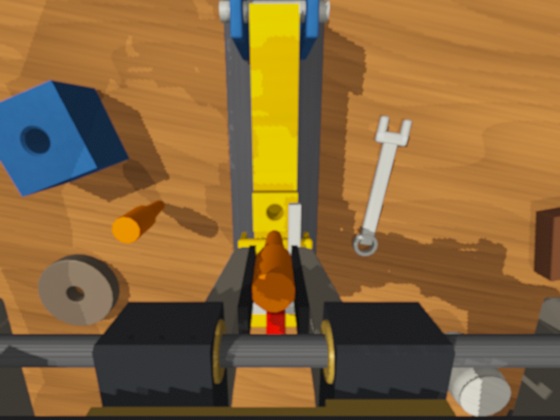

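The plug is out of the tongue and held at (274,270), and the bore below it shows empty at (274,212). I move above the keeper.

Call:
servo_tool:
  jaw: [1,1,1,1,1]
  translation:
    - [0.8,-4,0]
    - [1.6,-8,0]
    - [2.4,-12,0]
    - [3.2,-16,0]
    - [4,-20,0]
  turn: [0,0,0,0,0]

```text
time: 4.45
ee_pos: [0.5672, 0.0975, 0.2377]
tool_rot: [[0.982, 0.189, -0.003], [0.189, -0.982, -0.0], [-0.003, -0.0, -1.0]]
ft_force: [0.4, 0.1, -1.4]
finger_gap: 0.0203
gripper_force: 29.9
```

Call:
servo_tool:
  jaw: [1,1,1,1,1]
  translation:
    - [0.8,-4,0]
    - [1.6,-8,0]
    - [2.4,-12,0]
    - [3.2,-16,0]
    - [3.9,-19.5,0]
  turn: [0,0,0,0,0]

```text
time: 4.87
ee_pos: [0.5682, 0.2974, 0.2374]
tool_rot: [[0.982, 0.191, -0.003], [0.191, -0.982, -0.001], [-0.003, 0.0, -1.0]]
ft_force: [-0.1, -0.5, -1.9]
finger_gap: 0.0201
gripper_force: 29.9
```

Call:
servo_tool:
  jaw: [1,1,1,1,1]
  translation:
    - [0,-0.8,0]
    - [0,-0.8,0]
    - [0,-0.8,0]
    - [0,-0.8,0]
    - [0,-0.8,0]
  turn: [0,0,0,0,0]

```text
time: 5.28
ee_pos: [0.569, 0.3, 0.239]
tool_rot: [[0.982, 0.187, -0.0], [0.187, -0.982, -0.002], [-0.001, 0.002, -1.0]]
ft_force: [0.4, -0.7, -0.9]
finger_gap: 0.0201
gripper_force: 29.9
```

Run:
```python
from h import *
px,P=cam("wrist"); save("w3.png",px); np.save("w3.npy",P)
go(.5666,.3055,.24,11.2)
print(bot.sense()["ee_pos"])
```

```text
shift [-0.14 -0.56 -0.07] turn -0.4 t 5.3333 F [ 0.3  0.5 -1.3] tilt [-0.0001 -0.0012]
[0.56899828 0.30028152 0.23928909]
```

View pics/w3.png

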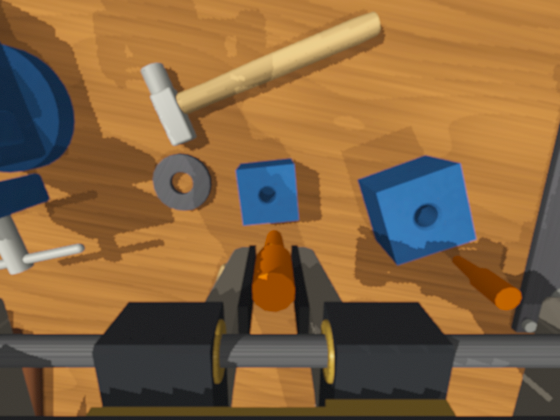

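The keeper hole shows at (267,195), just left of and beyond the held plug tip at (274,235).

Run:
```python
from h import *
def hole(n,u0,u1,v0,v1,z0,z1,zt):
    px=cv2.imread(f"pics/{n}.png"); P=np.load(n+".npy"); 
    g=px.max(2)[v0:v1,u0:u1].astype(int); m=g<(np.median(g)+g.min())/2
    k,l,st,c=cv2.connectedComponentsWithStats(m.astype(np.uint8)); i=1+np.argmax(st[1:,4]); print(st[i],c[i])
    cu,cv=c[i][0]+u0,c[i][1]+v0
    # plane-top ring: fit affine uv->xy on pixels of the top
    vv,uu=np.mgrid[v0-12:v1+12,u0-12:u1+12]; Q=P[v0-12:v1+12,u0-12:u1+12]; s=(Q[...,2]>z0)&(Q[...,2]<z1)
    A=np.c_[uu[s],vv[s],np.ones(s.sum())]; M=np.linalg.lstsq(A,Q[s],rcond=None)[0]; print(n,s.sum(),(np.array([cu,cv,1])@M).round(4))
hole("w2",262,287,203,221,.115,.132,.125)
hole("w3",253,281,182,208,.05,.064,.056)
P=np.load("w3.npy"); px=cv2.imread("pics/w3.png")
m=(abs(P[...,2]-.056)<.004)&(px[...,0]>90)&(px[...,2]<80); m[:,330:]=0;m[:140]=0;m[:,:225]=0
print(cv2.minAreaRect(P[m][:,:2].astype(np.float32)*1000))
```

```text
[  5   2  14  14 140] [11.1         8.38571429]
w2 1333 [ 0.5669 -0.1078  0.1222]
[  6   5  16  16 195] [13.27692308 12.23076923]
w3 2383 [0.5675 0.3072 0.0544]
((566.6937866210938, 305.3997497558594), (64.0533218383789, 62.17369842529297), 16.61568832397461)
```

Call:
servo_tool:
  jaw: [1,1,1,1,1]
  translation:
    - [-0.1,-0.6,3]
    - [-0.1,-0.6,6]
    - [-0.1,-0.6,9]
    - [-0.1,-0.6,11.3]
    - [-0.1,-0.6,11.3]
  turn: [0,0,0,0,0]

```text
time: 5.75
ee_pos: [0.5637, 0.3048, 0.1214]
tool_rot: [[0.982, 0.188, -0.008], [0.188, -0.982, -0.005], [-0.009, 0.004, -1.0]]
ft_force: [-1.0, -0.4, -2.6]
finger_gap: 0.0204
gripper_force: 29.9
```

Call:
servo_tool:
  jaw: [1,1,1,1]
  translation:
    - [0,0,0]
    - [0,0,0]
    - [0,0,0]
    - [0,0,0]
  turn: [0,0,0,0]

```text
time: 6.08
ee_pos: [0.5673, 0.3088, 0.1287]
tool_rot: [[0.982, 0.189, 0.003], [0.189, -0.982, 0.002], [0.003, -0.001, -1.0]]
ft_force: [0.0, 0.1, -1.5]
finger_gap: 0.0203
gripper_force: 29.9
```

Run:
```python
from h import *
go(.567,.3062,.07,11.2)
```

```text
shift [-0.1   0.26  5.86] turn -0.3 t 6.0833 F [ 0.   0.1 -1.5] tilt [0.0031 0.0016]
```

Call:
servo_tool:
  jaw: [1,1,1,1,1]
  translation:
    - [0,0.1,0]
    - [0,0.1,0]
    - [0,0.1,0]
    - [0,0.1,0]
    - [0,0.1,0]
  turn: [0,0,0,0,0]

```text
time: 6.5
ee_pos: [0.5663, 0.3074, 0.1266]
tool_rot: [[0.982, 0.19, 0.0], [0.19, -0.982, -0.0], [0.0, 0.0, -1.0]]
ft_force: [0.6, -0.6, -1.8]
finger_gap: 0.0203
gripper_force: 29.9
```

Run:
```python
from h import *
go(.567,.3062,.07,11.2)
```

```text
shift [0.04 0.13 5.66] turn -0.3 t 6.5 F [ 0.6 -0.6 -1.8] tilt [ 0.0001 -0.    ]
```

Lowering slowly, in two stages.

Call:
servo_tool:
  jaw: [1,1,1,1,1]
  translation:
    - [0,0.1,0.5]
    - [0,0.1,1]
    - [0,0.1,1.5]
    - [0,0.1,2]
    - [0,0.1,2.5]
  turn: [0,0,0,0,0]

```text
time: 6.92
ee_pos: [0.5663, 0.3063, 0.1006]
tool_rot: [[0.982, 0.19, -0.001], [0.19, -0.982, -0.0], [-0.001, 0.0, -1.0]]
ft_force: [-0.3, -0.7, -1.3]
finger_gap: 0.0204
gripper_force: 29.9
```

Call:
servo_tool:
  jaw: [1,1,1,1,1]
  translation:
    - [0,0,0.5]
    - [0,0,1]
    - [0,0,1.5]
    - [0,0,2]
    - [0,0,2]
  turn: [0,0,0,0,0]

```text
time: 7.33
ee_pos: [0.5659, 0.306, 0.0802]
tool_rot: [[0.982, 0.19, -0.002], [0.19, -0.982, -0.001], [-0.002, 0.001, -1.0]]
ft_force: [0.0, 0.3, -1.8]
finger_gap: 0.0203
gripper_force: 29.9
```

Run:
```python
from h import *
go(.567,.3062,.07,11.2)
```

```text
shift [0.11 0.   1.02] turn -0.3 t 7.3333 F [ 0.   0.3 -1.8] tilt [-0.0017 -0.001 ]
```

No contact so far. I lower the last centimetre.

Call:
servo_tool:
  jaw: [1,1,1,1,1]
  translation:
    - [0.1,0,0.3]
    - [0.1,0,0.6]
    - [0.1,0,0.8]
    - [0.1,0,0.9]
    - [0.1,0,0.9]
  turn: [0,0,0,0,0]

```text
time: 7.75
ee_pos: [0.5674, 0.3065, 0.0723]
tool_rot: [[0.982, 0.19, -0.0], [0.19, -0.982, -0.0], [-0.0, 0.0, -1.0]]
ft_force: [0.1, 0.1, -1.1]
finger_gap: 0.0206
gripper_force: 29.9
```

Call:
servo_tool:
  jaw: [1,1,1]
  translation:
    - [0,0,0.1]
    - [0,0,0.1]
    - [0,0,0.1]
  turn: [0,0,0]

```text
time: 8.0
ee_pos: [0.5676, 0.3066, 0.0716]
tool_rot: [[0.982, 0.19, 0.0], [0.19, -0.982, -0.0], [0.0, 0.0, -1.0]]
ft_force: [-0.8, 0.4, -1.7]
finger_gap: 0.0203
gripper_force: 29.9
```

Call:
servo_tool:
  jaw: [1,0.4,0.2,0,-0.1]
  translation:
    - [0,0,0.1]
    - [0,0,0.1]
    - [0,0,0.1]
    - [0,0,0.1]
    - [0,0,0.1]
  turn: [0,0,0,0,0]

```text
time: 8.42
ee_pos: [0.5677, 0.3067, 0.0707]
tool_rot: [[0.982, 0.19, 0.0], [0.19, -0.982, 0.0], [0.0, -0.0, -1.0]]
ft_force: [-1.2, 0.1, 0.3]
finger_gap: 0.0447
gripper_force: 0.0
```

Call:
servo_tool:
  jaw: [-0.1,-0.1,-0.1,-0.1,-0.1]
  translation:
    - [0,0,0]
    - [0,0,-1]
    - [0,0,-3]
    - [0,0,-6]
    - [0,0,-10]
  turn: [0,0,0,0,0]

```text
time: 8.83
ee_pos: [0.5659, 0.3057, 0.1697]
tool_rot: [[0.982, 0.19, -0.005], [0.19, -0.982, -0.002], [-0.005, 0.001, -1.0]]
ft_force: [0.5, 0.6, -0.5]
finger_gap: 0.0507
gripper_force: 0.0
```

Call:
servo_tool:
  jaw: [-0.1,-0.1,-0.1,-0.1,-0.1]
  translation:
    - [0,0,-4]
    - [0,0,-8]
    - [0,0,-9]
    - [0,0,-9]
    - [0,0,-9]
  turn: [0,0,0,0,0]

```text
time: 9.25
ee_pos: [0.5674, 0.3064, 0.2609]
tool_rot: [[0.982, 0.19, 0.001], [0.19, -0.982, 0.0], [0.001, 0.0, -1.0]]
ft_force: [-0.2, -1.0, -1.0]
finger_gap: 0.0504
gripper_force: 0.0
```

Run:
```python
from h import *
px,P=cam("wrist"); save("w4.png",px)
hsv=cv2.cvtColor(px,cv2.COLOR_RGB2HSV).astype(int); Z=P[...,2]
m=(hsv[...,0]>3)&(hsv[...,0]<22)&(hsv[...,1]>120)&(Z>.07)&(Z<.14)&(abs(P[...,1]-.306)<.04)
p=P[m]; zt=np.percentile(p[:,2],90); t=p[p[:,2]>zt-.005]; print(m.sum(),zt,p[:,2].max(),t.mean(0),t.min(0),t.max(0))
go(.4888,-.1244,.26,11.2)
```

```text
372 0.09230556920182943 0.09389333076593082 [0.5674294  0.30619635 0.09134846] [0.55653127 0.29553177 0.08780046] [0.57747509 0.3167646  0.09389333]
shift [-1.582e+01  4.077e+01 -1.000e-02] turn -0.3 t 9.3 F [ 0.3 -0.9 -0. ] tilt [-0.0017 -0.0013]
```

View pics/w4.png

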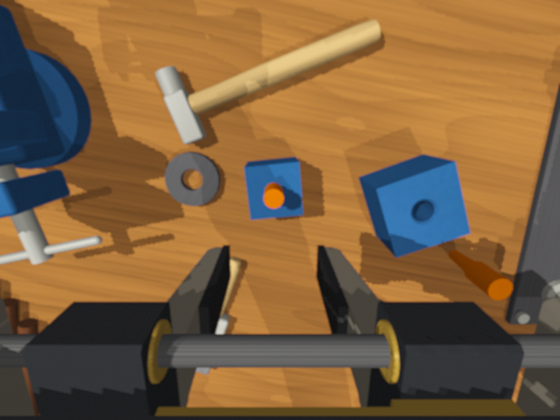

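The plug sits upright in the keeper at (273,196). Its head top is at 92–93 mm, so it is fully home. I move to the handle.

Call:
servo_tool:
  jaw: [-0.1,-0.1,-0.1,-0.1,-0.1]
  translation:
    - [-1.5,3.8,0]
    - [-3,7.6,0]
    - [-4.5,11.4,0]
    - [-6,15.2,0]
    - [-7.5,19,0]
  turn: [0,0,0,0,0]

```text
time: 9.72
ee_pos: [0.5279, 0.1036, 0.2579]
tool_rot: [[0.982, 0.19, -0.005], [0.19, -0.982, -0.001], [-0.005, -0.0, -1.0]]
ft_force: [0.8, -0.8, 0.7]
finger_gap: 0.0505
gripper_force: 0.0
```

Call:
servo_tool:
  jaw: [-0.1,-0.1,-0.1,-0.1,-0.1]
  translation:
    - [-1.5,3.8,0]
    - [-3,7.6,0]
    - [-4.5,11.4,0]
    - [-6,15.2,0]
    - [-7.5,19,0]
  turn: [0,0,0,0,0]

```text
time: 10.13
ee_pos: [0.4902, -0.0967, 0.2583]
tool_rot: [[0.982, 0.19, -0.004], [0.19, -0.982, 0.001], [-0.004, -0.002, -1.0]]
ft_force: [1.8, -0.7, 0.3]
finger_gap: 0.0506
gripper_force: 0.0
```

Call:
servo_tool:
  jaw: [-0.1,-0.1,-0.1,-0.1,-0.1]
  translation:
    - [-0.8,2.7,0]
    - [-0.8,2.7,0]
    - [-0.8,2.7,0]
    - [-0.8,2.7,0]
    - [-0.8,2.7,0]
  turn: [-0.3,-0.3,-0.3,-0.3,-0.3]

```text
time: 10.55
ee_pos: [0.4894, -0.1213, 0.2595]
tool_rot: [[0.98, 0.197, -0.002], [0.197, -0.98, 0.001], [-0.002, -0.001, -1.0]]
ft_force: [0.7, 0.5, 0.8]
finger_gap: 0.0506
gripper_force: 0.0
```

Run:
```python
from h import *
px,P=cam("wrist"); save("w5.png",px)
hsv=cv2.cvtColor(px,cv2.COLOR_RGB2HSV).astype(int); Z=P[...,2]
m=((hsv[...,0]<4)|(hsv[...,0]>175))&(hsv[...,1]>150)&(Z>.178)&(Z<.195)
print(m.sum(),P[m].mean(0),P[m].min(0),P[m].max(0))
go(.4885,-.1235,.157,11.2)
```

```text
602 [ 0.4910038  -0.12438324  0.18316472] [ 0.47531178 -0.13294563  0.17805526] [ 0.50407481 -0.11548895  0.18526329]
shift [-0.14  0.21 10.28] turn 0.2 t 10.6 F [-0.5 -0.2  0.7] tilt [-0.0014  0.0007]
```

Call:
servo_tool:
  jaw: [-0.1,-0.1,-0.1,-0.1,-0.1]
  translation:
    - [-0.1,0.2,3]
    - [-0.1,0.2,6]
    - [-0.1,0.2,8.5]
    - [-0.1,0.2,10.2]
    - [-0.1,0.2,10.2]
  turn: [0,0,0,0,0]

```text
time: 11.02
ee_pos: [0.4866, -0.1232, 0.155]
tool_rot: [[0.98, 0.197, -0.007], [0.197, -0.98, 0.002], [-0.007, -0.003, -1.0]]
ft_force: [-0.6, 0.3, 1.2]
finger_gap: 0.0503
gripper_force: 0.0
```

Call:
servo_tool:
  jaw: [-0.1,-0.1,-0.1,-0.1,-0.1]
  translation:
    - [0,0,0]
    - [0,0,0]
    - [0,0,0]
    - [0,0,0]
    - [0,0,0]
  turn: [0,0,0,0,0]

```text
time: 11.43
ee_pos: [0.4896, -0.1253, 0.1595]
tool_rot: [[0.981, 0.195, 0.002], [0.195, -0.981, -0.001], [0.002, 0.001, -1.0]]
ft_force: [0.6, 0.8, -0.5]
finger_gap: 0.0507
gripper_force: 0.0
```

Run:
```python
from h import *
go(.489,-.1238,.157,11.2)
```

```text
shift [-0.03 -0.16  0.25] turn 0.0 t 11.4333 F [ 0.6  0.8 -0.5] tilt [ 0.0018 -0.0005]
```

Call:
servo_tool:
  jaw: [1,1,1,1,1]
  translation:
    - [0,-0.1,0.2]
    - [0,-0.1,0.2]
    - [0,-0.1,0.2]
    - [0,-0.1,0.2]
    - [0,-0.1,0.2]
  turn: [0,0,0,0,0]

```text
time: 11.85
ee_pos: [0.4888, -0.1242, 0.1565]
tool_rot: [[0.981, 0.195, -0.0], [0.195, -0.981, -0.0], [-0.0, 0.0, -1.0]]
ft_force: [-0.3, 0.1, 0.2]
finger_gap: 0.0197
gripper_force: 0.0
```

Call:
servo_tool:
  jaw: [1,1,1,1]
  translation:
    - [0,0,0]
    - [0,0,0]
    - [0,0,0]
    - [0,0,0]
  turn: [0,0,0,0]

```text
time: 12.18
ee_pos: [0.489, -0.1249, 0.1565]
tool_rot: [[0.981, 0.194, 0.0], [0.194, -0.981, -0.001], [0.0, 0.001, -1.0]]
ft_force: [1.5, -3.7, -1.5]
finger_gap: 0.0156
gripper_force: 30.0
```

Call:
servo_tool:
  jaw: [1,1,1,1,1]
  translation:
    - [0,-0.5,0]
    - [0,-1,0]
    - [0,-1.5,0]
    - [0,-1.9,0]
    - [0,-1.9,0]
  turn: [0,0,0,0,0]

```text
time: 12.6
ee_pos: [0.4855, -0.107, 0.1565]
tool_rot: [[0.981, 0.195, 0.001], [0.195, -0.981, -0.002], [0.001, 0.002, -1.0]]
ft_force: [3.1, -9.6, -3.5]
finger_gap: 0.016
gripper_force: 30.0
```

Call:
servo_tool:
  jaw: [1,1,1]
  translation:
    - [0,0,0]
    - [0,0,0]
    - [0,0,0]
  turn: [0,0,0]

```text
time: 12.85
ee_pos: [0.4856, -0.1078, 0.1566]
tool_rot: [[0.981, 0.193, 0.001], [0.193, -0.981, -0.003], [0.001, 0.003, -1.0]]
ft_force: [2.8, -9.2, -3.0]
finger_gap: 0.0159
gripper_force: 30.0
```

Run:
```python
from h import *
go(.489,-.1244,.157,11.2)
```

```text
shift [ 0.01  1.69 -0.04] turn -0.0 t 12.85 F [ 2.8 -9.2 -3. ] tilt [ 0.0013 -0.0026]
```

Call:
servo_tool:
  jaw: [1,1,1,1,1]
  translation:
    - [0,-0.15,0]
    - [0.15,-0.15,-0.5]
    - [0.3,-0.15,-1]
    - [0.5,-0.15,-1.5]
    - [0.65,-0.15,-2]
  turn: [0,0,0,0,0]

```text
time: 13.27
ee_pos: [0.4915, -0.1051, 0.176]
tool_rot: [[0.981, 0.194, 0.0], [0.194, -0.981, -0.003], [-0.0, 0.003, -1.0]]
ft_force: [5.6, -8.9, -9.1]
finger_gap: 0.0158
gripper_force: 30.0
```

Run:
```python
from h import *
go(.489,-.1244,.157,11.2)
```

```text
shift [-0.61  1.84  1.91] turn -0.0 t 13.2667 F [ 5.6 -8.9 -9.1] tilt [ 0.0003 -0.0025]
```

Rising with about 6 N of extra load, as expected. I continue along the arc.

Call:
servo_tool:
  jaw: [1,1,1,1,1]
  translation:
    - [0.2,0,-0.5]
    - [0.4,0,-1]
    - [0.6,0,-1.5]
    - [0.8,0,-1.9]
    - [1.0,0,-2.4]
  turn: [0,0,0,0,0]

```text
time: 13.68
ee_pos: [0.5011, -0.1032, 0.1996]
tool_rot: [[0.981, 0.193, 0.0], [0.193, -0.981, -0.003], [-0.0, 0.002, -1.0]]
ft_force: [6.7, -8.3, -9.8]
finger_gap: 0.0158
gripper_force: 30.0
```

Call:
servo_tool:
  jaw: [1,1,1,1,1]
  translation:
    - [0.25,0,-0.5]
    - [0.5,0,-1]
    - [0.75,0,-1.4]
    - [1.0,0,-1.8]
    - [1.25,0,-2.3]
  turn: [0,0,0,0,0]

```text
time: 14.1
ee_pos: [0.5129, -0.1009, 0.2222]
tool_rot: [[0.981, 0.193, -0.001], [0.193, -0.981, -0.003], [-0.002, 0.002, -1.0]]
ft_force: [7.7, -8.0, -10.3]
finger_gap: 0.0159
gripper_force: 30.0
```

Call:
servo_tool:
  jaw: [1,1,1,1,1]
  translation:
    - [0.25,0,-0.4]
    - [0.5,0,-0.8]
    - [0.5,0,-0.8]
    - [0.5,0,-0.8]
    - [0.5,0,-0.8]
  turn: [0,0,0,0,0]

```text
time: 14.52
ee_pos: [0.518, -0.1001, 0.2305]
tool_rot: [[0.981, 0.193, -0.0], [0.193, -0.981, -0.003], [-0.001, 0.003, -1.0]]
ft_force: [3.4, -9.7, -7.7]
finger_gap: 0.0154
gripper_force: 30.0
```

Call:
servo_tool:
  jaw: [1,1,1,1,1]
  translation:
    - [0,0,0]
    - [0,0,0]
    - [0,0,0]
    - [0,0,0]
    - [0,0,0]
  turn: [0,0,0,0,0]

```text
time: 14.93
ee_pos: [0.518, -0.1001, 0.2305]
tool_rot: [[0.981, 0.193, -0.0], [0.193, -0.981, -0.003], [-0.001, 0.003, -1.0]]
ft_force: [4.6, -8.5, -7.4]
finger_gap: 0.0161
gripper_force: 30.0
```

Run:
```python
from h import *
go(.489,-.1244,.157,11.2)
px,P=cam("scene"); save("s2.png",cv2.resize(px[120:320,130:430],(750,500)))
px,P=cam("top")
hsv=cv2.cvtColor(px,cv2.COLOR_RGB2HSV).astype(int)
m=(hsv[...,0]>22)&(hsv[...,0]<35)&(hsv[...,1]>150)&(P[...,2]>.1); m[:,:260]=0;m[:,340:]=0
q=P[m]; d=(q[:,:2]-[.4885,-.1235])@[.981,.194]; c=np.polyfit(d,q[:,2],1); print(m.sum(),"tongue angle",-np.arctan(c[0]))
```

```text
shift [-3.31  1.8   7.35] turn -0.1 t 14.9333 F [ 4.6 -8.5 -7.4] tilt [-0.0003 -0.0029]
408 tongue angle 0.9904381730752729
```

View pics/s2.png

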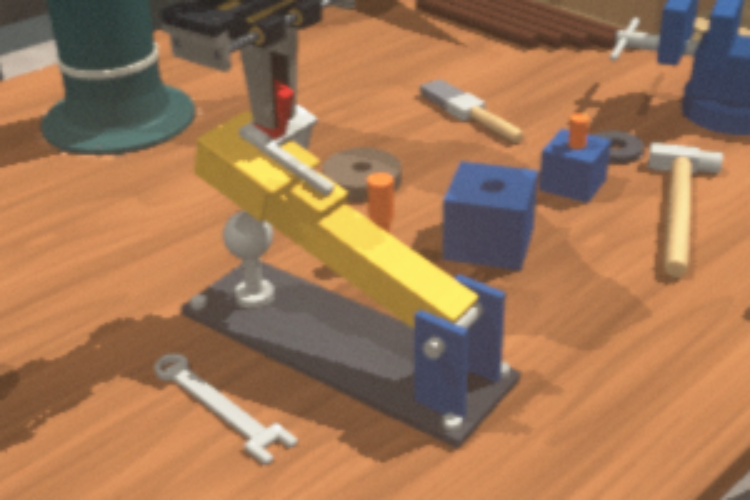

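The scene view shows the tongue lifted clear of the ball, which is visible at (248,235). The handle is still gripped at (283,105), and the plug stands in the small keeper at (578,130). The TCP travel of 73 mm up and 33 mm along x puts the tongue at about 0.31 rad. The fitted angle of 0.99 rad isn't usable because the colour mask picked up other surfaces, so I'm going by the travel and the picture. Handing in.

Run:
```python
from h import *
print(bot.sign_off())
```

```text
the job is handed in; nothing more can be done
None
```

The job is handed in, but no verdict came back: the plug stands fully home in the small keeper block and is let go, and the arm holds the tongue still by the latch handle at about 0.31 rad (estimated from the arm's travel), with no loose parts touched as far as I can tell.

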